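# Level the seal vise's tilting board

## Robot

A 6-joint arm with a two-finger parallel gripper is mounted at the origin on the work surface. World frame = base frame: x ahead of the robot, y to its left, z up, the work surface at z = 0. Lengths are in mm, angles in degrees, forces in N, time in s.
With the tool pointing down it reaches from about 300 to 850 mm from the base axis. Payload 4.2 kg.
Tool frame: the origin (TCP) lies midway between the tips of the shut fingers; the grasp point (between the pads) lies 19 mm behind it; z points along the fingers, y is the line along which they close (so a half turn about z gives the same grasp; the last joint's range is limited). The gripper opens to 91 mm and grips with 3 to 60 N. Pads are 32 mm wide; open, the fingers measure 118 mm over their backs; the gripper's body (76 mm by 178 mm) begins 60 mm behind the grasp point.
Start: joints at [-73.568, 18.312, 89.639, -0, 72.044, -1.146], TCP at [173.659, -548.166, 213.976] pointing down, gripper open.
Joint ranges: [-177.97, 177.97], [-48.28, 115.42], [12.27, 149.76], [-77.06, 257.06], [2.81, 150.46], [-146.56, 146.56]. Speed limits (degrees/s): [147.25, 147.25, 180, 180, 180, 180].

## Interface

Orientations are given as [roll, pitch, yaw] about the fixed x, y, z axes, in that order (R = Rz(yaw) Ry(pitch) Rx(roll)).
In Python, from workcell import state, grab_frame, camera_model, job_done gives the robot as it stands.
- The arm moves only by the shell command python3 -m pendant 'ROWS' [OPENING] [FORCE]. ROWS is a JSON list that holds a single list of rows (three levels of brackets), with 1 to 8 rows, each of 6 numbers: dx, dy, dz in parts of the range, where 1.0 means 800 mm, then a rotation vector rx, ry, rz in shares of 180 degrees (1.0 is 180 degrees); each row shifts and turns the commanded pose from where the row before left it, along the tool's axes as they then stand; what a row does not reach is not made up. A row lasts 1/10 s, in which the tool goes at most 50 mm and 8.59 degrees, less where a joint would pass 70% of its speed; a pose out of reach is approached as far as the arm can. OPENING is the finger opening in mm, set as the command begins (- or left out keeps the last). The fingers move at their own pace and stop on an object; FORCE is the grip in N (left out, the last holds). Time passes only in rows, so rows that do not move let the fingers close. It prints the time, the measured TCP pose, the force, the opening and the grip force at its end. A shift or turn number past 1, either way, is cut back to 1. Input that does not fit is refused with a message, and nothing moves.
- state(): the state, without advancing time (a new reading comes with each control period).
- grab_frame(name): name is "scene" or "side" or "wrist"; returns the picture (480x640x3 uint8, blue, green, red); there is no depth.
- camera_model(name): a dict with "fx", "fy", "cx", "cy" (pixels), "T" (4x4, takes a point from camera to world coordinates). Camera axes: x right, y up, looking along -z (the intrinsics and any distortion apply to the point x, -y, -z); pixel columns grow to the right and rows downward; lengths in mm; the calibration is good to about 2 mm. A picture is of the moment at which its call begins: read the wrist's pose just before it. camera_model takes no time and is no camera call; for the wrist camera it gives the pose at the moment of the call.
- job_done(): hands the job in; it is judged then, once.
The state is a dict: "time_s": time; "qpos": joint angles; "qvel": joint speeds; "effort": joint torques, N m; "ee_pos": TCP position; "ee_rot": TCP orientation; "force": force on the tool from outside, world axes, zero at the start; "torque": the same for the moment, N m; "gripper_width": finger opening in mm; "gripper_force": force on a finger pad.
Only numpy, scipy, OpenCV 4.12 (cv2) and the standard library are available. Lean on these libraries where they do the work, as an engineer would, in place of code of your own. Each camera call takes 0.05 s, during which the arm holds its last target. There are 200 camera calls.

## Task

Lay the spirit level lengthwise on the tilting board beside the little vise, let go of it, and turn the black knob of the levelling foot until the bubble sits between its two lines while the level is pressed down so that the board stands firmly on its foot. Finish while still pressing down on the level with the fingers, the bubble centred and the board on its foot; do not let go. Leave the other things on the bench where they are.

Things in the scene. Friction and masses are not known exactly. Their poses are not given: they have to be found in the camera images.
- level: Loose aluminium spirit level, 180 long (x) x 30 wide x 36 high (z), about 270 g; origin at the centre of its underside. A 70 mm green vial lies in a slot mid-top, between rails flush with the top. The solid end blocks, 35 to 90 mm either side of the middle, have flat tops: press there. Either end may point either way. Starts flat on the bench, left of the stand.
- bubble (a joint): Pale 16 mm bubble's position along the vial, m: 0 centred, + towards the level's +x end, stops at +-0.020. Moves to the higher end, 0.45 mm per mrad of tilt; settles in 1.5 s. Black lines stand 11 mm either side of the middle, so it is between them within +-3 mm. It reads the board's tilt only while the level lies freely on the board, not while gripped.
- base: Fixed steel base plate of the levelling stand, 170 (x) x 360 (y) x 12 mm; origin at the centre of its underside, on the bench. Its y points from the hinge (y = -150 mm) to the levelling foot (x = 0, y = +130 mm), where a steel pad 36 mm across has its top 18 mm above the origin. When level, the board's top is 63 mm above the origin.
- seat (a point): Middle of the free strip for the level, on the top face of the tilting wooden board; y towards the foot, z normal to the board. 35 mm to +x of the board's middle line, 125 mm from the hinge. A spring lifts the board's foot end to a stop at 0.045 rad; 3 to 6 N down on the foot-side end block of a level centred here sets the foot on its pad, about 10 N holds it firmly.
- hinge (a point): On the hinge axis of the tilting board, middle of its underside, 45 mm above the base's origin; x along the hinge. The board is 170 x 340 x 18 mm and reaches from 20 mm behind the hinge to 320 mm beyond it.
- vise (a point): Middle of the foot of the little green vise with its bronze matrix, fixed on the board's top: 52 x 75 mm, 58 mm high, screw handle towards the hinge.
- knob_grip (a point): On the axis of the round black ribbed knob (40 mm across, 28 tall, underside 12 mm above the board), at mid height, 26 mm above the board's top, on its middle line, 280 mm from the hinge; rides on the board. Clockwise from above screws the foot out downwards, 3.82 mm per rad: the pressed board's foot end rises 0.0136 rad per rad. Stays where left, turns stiffly (0.12 N m).
- foot_tip (a point): Centre of the underside of the 12 mm steel levelling foot below the knob; 18 mm above the base's origin when it stands on its pad. At the start the foot is always too short (pressed, the foot end is too low) by 1.1 to 1.9 rad of knob turn; the knob turns on for at least 1.5 rad beyond level.
- wax: Red wax stick 100 x 13 x 13, loose, along its x; origin under its centre. Bystander. To its left, at the far left of the bench, stands a fixed heating pot 130 wide, 101 high.
- calipers: Brass calipers, flat, 150 long (x), jaws to -y 53 mm, 8 thick; origin under the bar's centre. Bystander.
- loupe: Loupe, lens ring 60 across, 10 thick, handle 70 long along its +x; origin under the lens. Bystander.
- jar: Closed jar 60 across, 70 high; origin under its centre. Bystander.
- brush: Brush 170 long, lying along its x; bystander.
- stamp: Standing brass hand stamp 36 across, 70 high; origin under its centre. Bystander.
Things that resemble listed ones, but are neither listed nor needed, are in the scene too. Of the things like the level, leave any that is turquoise; of the rest the smaller one is meant.

How it is judged:
By the outcome, as a careful person would: the job done as asked, in the order asked, and still so for the second after the job is handed in, while the arm keeps its last pose, push and grip.
It also fails if it takes over 72 s, if anything falls off the work surface, if the arm or the gripper's body presses on something with over 40 N, if the wrist force passes 120 N, or if a joint passes its speed limit or range.

## Working session

There is one attempt and no reset: what is moved stays moved. The work goes in short steps, Python scripts to look and compute and a shell command to move; the robot and the scene stay as the last step left them, time stands still between calls to the robot, and variables do not carry over. Pictures are saved under pics/ and viewed, at most 10 in all, crops included, and the job is handed in when it is done.

```bash
mkdir -p pics; ls; cat > h.py <<'E'
import numpy as np, cv2
from workcell import state, grab_frame, camera_model
def ray(m,u,v):
    K=np.array([[m['fx'],0,m['cx']],[0,m['fy'],m['cy']],[0,0,1.]])
    d=m.get('dist'); 
    p=cv2.undistortPoints(np.array([[[u,v]]],float),K,None if d is None else np.array(d,float))[0,0]
    T=np.array(m['T']); return T[:3,3],T[:3,:3]@np.array([p[0],-p[1],-1.])
def atz(m,u,v,z):
    o,d=ray(m,u,v); return o+d*(z-o[2])/d[2]
def proj(m,P):
    T=np.array(m['T']); c=T[:3,:3].T@(np.array(P,float)-T[:3,3]); return m['fx']*c[0]/-c[2]+m['cx'], m['fy']*-c[1]/-c[2]+m['cy']
E
python3 - <<'E'
from h import *
for n in("scene","side"):
    cv2.imwrite(f"pics/{n}0.png",cv2.resize(grab_frame(n),(800,600),interpolation=cv2.INTER_CUBIC)); print(n,camera_model(n))
print(state())
E
```

```text
pics
scene {'fx': 504.5205876211226, 'fy': 504.5205876211226, 'cx': 326.3121548452737, 'cy': 231.756421654898, 'T': array([[-7.52585271e-01, -5.58445472e-01,  3.48932751e-01,
         9.57593406e+02],
       [ 6.58311905e-01, -6.25574517e-01,  4.18666883e-01,
         5.61811269e+02],
       [-1.55191877e-02,  5.44789114e-01,  8.38429470e-01,
         1.13915510e+03],
       [ 0.00000000e+00,  0.00000000e+00,  0.00000000e+00,
         1.00000000e+00]])}
side {'fx': 485.7960511364563, 'fy': 485.7960511364563, 'cx': 315.4792079349327, 'cy': 249.7975204105293, 'T': array([[-9.80496991e-01,  1.46587674e-01, -1.30911058e-01,
         3.34474147e+02],
       [-1.96343630e-01, -7.01290114e-01,  6.85303841e-01,
         8.16188473e+02],
       [ 8.65046534e-03,  6.97641906e-01,  7.16394403e-01,
         8.72367366e+02],
       [ 0.00000000e+00,  0.00000000e+00,  0.00000000e+00,
         1.00000000e+00]])}
{'time_s': 0.1, 'qpos': array([-7.35670846e+01,  1.83474362e+01,  8.97013247e+01, -1.63890321e-03,
        7.20444234e+01, -1.14501638e+00]), 'qvel': array([ 0.05607851, -0.05746945, -0.14699312,  0.03960094, -0.03858866,
       -0.0739814 ]), 'effort': array([ 1.83523161e-04, -4.13332558e+01, -2.32509649e+01,  7.29378755e-02,
        4.22189513e-02, -5.32126364e-05]), 'ee_pos': array([ 173.518646  , -547.69855354,  213.19686331]), 'ee_rot': array([-1.79906803e+02, -3.04150475e-04,  1.75784380e+01]), 'force': array([ 0.39864277,  0.52645274, -0.57269543]), 'torque': array([ 0.03868483, -0.03442205, -0.02401777]), 'gripper_force': 0.0, 'gripper_width': 91.12319018019849}
```

View pics/scene0.png

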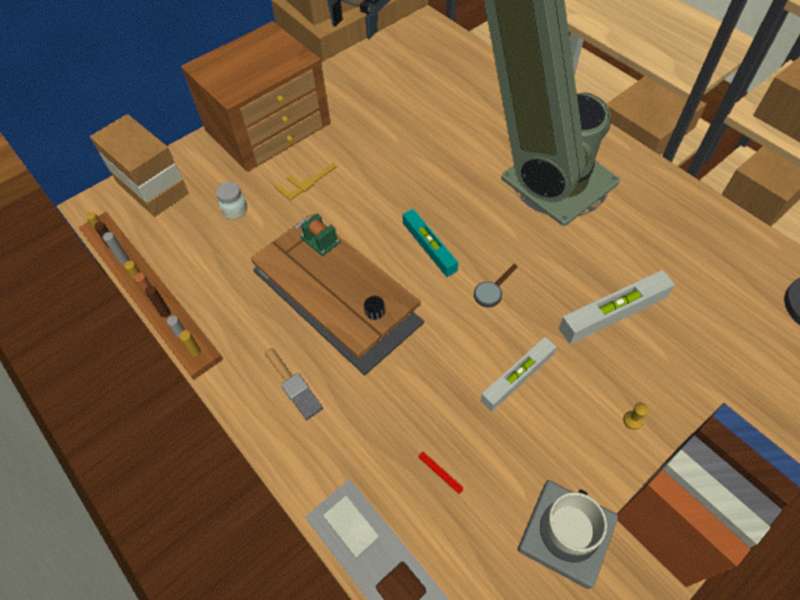

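View pics/side0.png

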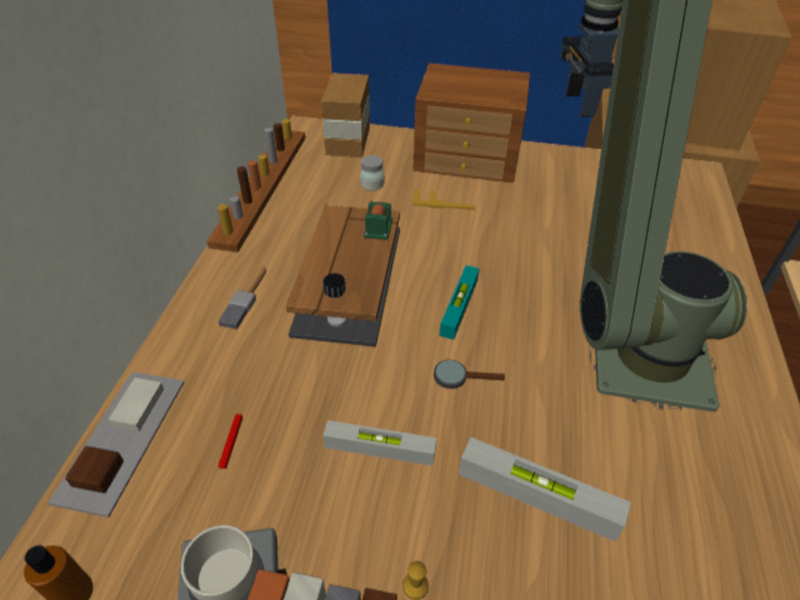

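The pictures show three level-like things. In the scene view they are turquoise (430,242), large grey (617,305) and small grey (519,372). The small grey one, at (380,440) in the side view, fits: it is not turquoise and is the smaller of the other two. I'll confirm it in an enlarged crop together with the stand.

```bash
python3 - <<'E'
from h import *
def crop(im,x,y,w,s): return cv2.resize(im[y:y+int(w*.75),x:x+w],(400,300),interpolation=cv2.INTER_CUBIC)
a=grab_frame("scene");b=grab_frame("side")
o=np.vstack([np.hstack([crop(a,365,262,100,1),crop(b,250,325,110,1)]),np.hstack([crop(a,195,165,160,1),crop(b,220,155,120,1)])])
cv2.imwrite("pics/c1.png",o)
E
```

```text
(no output)
```

View pics/c1.png

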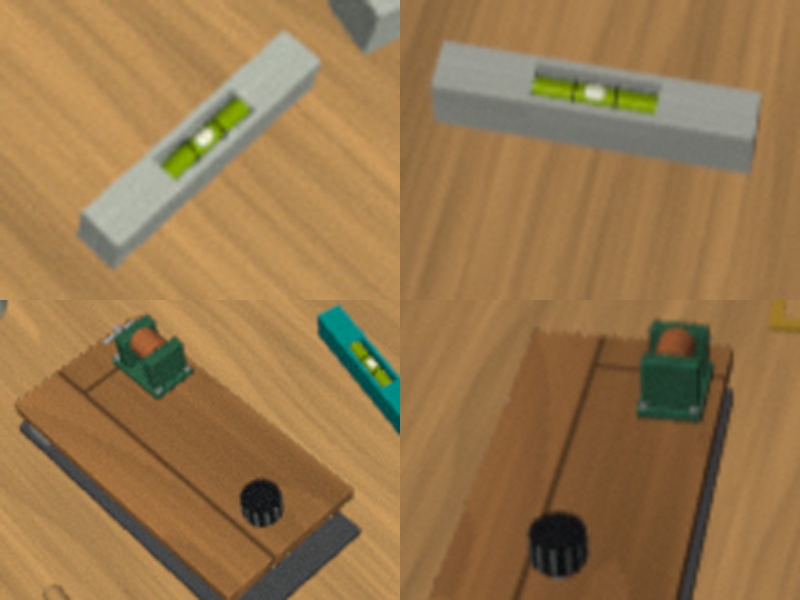

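The crop confirms it: the small grey level with a green vial (scene crop top corners (80,215), (112,238), (318,66), (285,32)). On the stand, the knob, vise and free strip on the far side of the groove are visible. Next I fit the poses.

```bash
cat > fit.py <<'E'
from h import *
from scipy.optimize import least_squares
S=camera_model("scene");D=camera_model("side")
s1=lambda u,v:(365+u/4,262+v/4); d1=lambda u,v:(250+u*110/400,325+v*110/400)
lv=[(s1(80,215),S),(s1(112,238),S),(s1(318,66),S),(s1(285,32),S),(d1(45,43),D),(d1(360,93),D),(d1(350,137),D),(d1(35,90),D)]
for p,m in lv: print(atz(m,*p,36).round(1))
def lvl(q):  # scene order: end A left, A right, B right, B left ; x axis along A->B
    x,y,a=q;c,s=np.cos(a),np.sin(a)
    P=lambda i,j:(x+c*i-s*j,y+s*i+c*j,36)
    return {k:P(*k) for k in[(90,15),(90,-15),(-90,-15),(-90,15)]}
def pairres(model,obs):
    return lambda q: np.concatenate([np.subtract(proj(m,model(q)[k]),p) for p,m,k in obs])
# assign corners by nearest from initial guess
W=np.array([atz(m,*p,36)[:2] for p,m in lv]); c=W.mean(0); e=W[0]+W[1]-W[2]-W[3]; a=np.arctan2(e[1],e[0])
g=lvl((*c,a)); obs=[(p,m,min(g,key=lambda k:np.hypot(*np.subtract(proj(m,g[k]),p)))) for p,m in lv]
r=least_squares(pairres(lvl,obs),(*c,a)); print("level",r.x[:2],np.degrees(r.x[2]),np.abs(r.fun).max(),r.fun.round(1))
L=r.x
s2=lambda u,v:(195+u/2.5,165+v/2.5); d2=lambda u,v:(220+u*.3,155+v*.3); f=lambda u,v:(u/1.25,v/1.25)
def board(q,tilt=.045):
    x,y,a=q;c,s=np.cos(a),np.sin(a);ct,st=np.cos(tilt),np.sin(tilt)
    def P(i,j,k): # board coords from hinge, k above underside
        Y=-150+j*ct-k*st; Z=45+j*st+k*ct; return (x+c*i-s*Y,y+s*i+c*Y,Z)
    B=lambda i,j,k:(x+c*i-s*j,y+s*i+c*j,k)
    return dict(bl=P(85,-20,18),br=P(-85,-20,18),fl=P(85,320,18),fr=P(-85,320,18),knob=P(0,280,58),kg=P(0,280,44),Bfl=B(85,180,12),Bfr=B(-85,180,12),seat=P(35,125,18),vis=P(-85,-20,18))
if __name__=="__main__":
    ob=[(s2(18,108),S,'bl'),(s2(235,300),S,'fl'),(s2(352,195),S,'fr'),(s2(262,190),S,'knob'),(f(366,371),S,'Bfl'),(f(423,320),S,'Bfr'),
     (d2(135,30),D,'bl'),(d2(333,48),D,'br'),(f(290,310),D,'fl'),(f(378,320),D,'fr'),(f(334,281),D,'knob'),(f(292,338),D,'Bfl'),(f(375,343),D,'Bfr')]
    k=atz(S,*s2(262,190),115)[:2]
    best=min((least_squares(pairres(board,ob),(*k,a0),loss='soft_l1') for a0 in np.arange(0,6.3,.8)),key=lambda r:r.cost)
    print("base",best.x[:2],np.degrees(best.x[2])%360,best.fun.reshape(-1,2).round(1).tolist())
    for t in(.045,0.):
        b=board(best.x,t); print(t,{k:np.round(b[k],1).tolist() for k in('seat','kg')})
    np.save("q.npy",best.x)
E
python3 fit.py
```

```text
[550.5 279.8  36. ]
[546.8 302.5  36. ]
[372.4 306.6  36. ]
[369.7 277.3  36. ]
[544.8 281.8  36. ]
[366.4 278.4  36. ]
[367.6 306.7  36. ]
[541.9 312.5  36. ]
level [457.08859864 292.91055574] 0.6045771372730893 1.9827357146567692 [ 0.7 -1.2  1.9  2.   1.6 -1.2  0.6 -0.7 -0.8 -1.4 -0.3 -0.7  0.3  0.2
 -1.9 -2. ]
base [605.12999485 -91.86944046] 3.98177353933022 [[-0.4, -2.1], [-0.4, -1.2], [3.0, -3.0], [1.8, 1.8], [1.0, 2.0], [3.4, 0.0], [-0.8, 0.0], [-0.1, -0.3], [-3.4, -2.7], [-0.7, -3.4], [0.3, -0.5], [-2.9, -2.5], [1.3, 0.8]]
0.045 {'seat': [641.8, -115.3, 68.6], 'kg': [596.3, 35.6, 101.6]}
0.0 {'seat': [641.8, -114.4, 63.0], 'kg': [596.1, 37.8, 89.0]}
```

The rows are not in the units I measure in: shifts go in shares of 800 mm and turns go in shares of 180 degrees. I convert before sending: -39.8 mm / 800 = -0.0498, 29.1 mm / 800 = 0.0364.

```bash
cat > go.py <<'E'
import sys; from h import *
from scipy.spatial.transform import Rotation as R
t=list(map(float,sys.argv[1:])); s=state()
r0=R.from_euler('xyz',s['ee_rot'],degrees=True); r1=R.from_euler('xyz',t[3:6] if len(t)>3 else s['ee_rot'],degrees=True)
print("d",r0.inv().apply(np.array(t[:3])-s['ee_pos']).round(2),"rv",(r0.inv()*r1).as_rotvec(degrees=True).round(2),"q",s['qpos'].round(1),"F",s['force'].round(1),"t",s['time_s'])
E
python3 go.py 457 293 214
python3 - <<'E'
from h import *
s=state();m=camera_model("wrist");T=np.array(m['T']);print(m['fx'],m['cx'],m['cy'],[k for k in m])
from scipy.spatial.transform import Rotation as R
r=R.from_euler('xyz',s['ee_rot'],degrees=True).as_matrix()
print(r.T@(T[:3,3]-s['ee_pos']),r.T@T[:3,:3])
E
python3 -m pendant '[[[0.0364, -0.0498, 0, 0, 0, 0], [0.0364, -0.0498, 0, 0, 0, 0], [0.0364, -0.0498, 0, 0, 0, 0], [0.0364, -0.0498, 0, 0, 0, 0], [0.0364, -0.0498, 0, 0, 0, 0], [0.0364, -0.0498, 0, 0, 0, 0], [0.0364, -0.0498, 0, 0, 0, 0], [0.0364, -0.0498, 0, 0, 0, 0]]]' 91
python3 go.py 457 293 214 180 0 0.6
```

```text
d [ 5.2412e+02 -7.1602e+02  2.3000e-01] rv [0. 0. 0.] q [-73.6  18.3  89.7   0.   72.   -1.1] F [-0.4 -0.2 -0.3] t 0.2
331.673695069729 320.4532287999735 241.31859002705903 ['fx', 'fy', 'cx', 'cy', 'T']
[  71.96740467    0.39432842 -170.72415668] [[ 6.95094764e-04  9.68044419e-01  2.50777828e-01]
 [ 9.99999049e-01 -9.71497087e-04  9.78388848e-04]
 [ 1.19075379e-03  2.50776909e-01 -9.68044175e-01]]
time_s: 1.0
ee_pos: [299.5, -172.5, 214.1]
ee_rot: [180.0, -0.0, 17.5]
force: [1.9, 0.5, 0.2]
gripper_width: 91.0
gripper_force: 0.0
d [ 2.9033e+02 -3.9650e+02  3.0000e-02] rv [ 0.03 -0.05 16.92] q [-31.9  -3.  115.3   0.   67.6  40.6] F [1.9 0.5 0.2] t 1.0
```

Converted, -39.6 mm / 800 = -0.0495, 29 mm / 800 = 0.0363.

```bash

python3 -m pendant '[[[0.0363, -0.0495, 0, 0, 0, 0], [0.0363, -0.0495, 0, 0, 0, 0], [0.0363, -0.0495, 0, 0, 0, 0], [0.0363, -0.0495, 0, 0, 0, 0], [0.0363, -0.0495, 0, 0, 0, 0], [0.0363, -0.0495, 0, 0, 0, 0], [0.0363, -0.0495, 0, 0, 0, 0], [0.0363, -0.0495, 0, 0, 0, 0]]]'
python3 -m pendant '[[[0.0363, -0.0495, 0, 0, 0, 0], [0.0363, -0.0495, 0, 0, 0, 0.0472], [0, 0, 0, 0, 0, 0.0467], [0, 0, 0, 0, 0, 0]]]'
python3 - <<'E'
from h import *
m=camera_model("wrist"); cv2.imwrite("pics/w1.png",grab_frame("wrist")); np.save("mw1.npy",m)
E
python3 go.py 457 293 214 180 0 0.6
```

```text
time_s: 1.8
ee_pos: [425.0, 200.0, 213.9]
ee_rot: [180.0, -0.0, 17.6]
force: [1.2, -0.8, -0.8]
gripper_width: 90.8
gripper_force: 0.0
time_s: 2.2
ee_pos: [456.1, 291.8, 213.1]
ee_rot: [179.9, 0.1, 0.8]
force: [0.1, -0.2, -0.5]
gripper_width: 91.0
gripper_force: 0.0
d [ 1.16 -2.17 -0.71] rv [0.06 0.07 0.29] q [ 31.3  15.3  94.1  -0.   70.7 120.4] F [ 0.1 -0.3 -0.2] t 2.25
```

View pics/w1.png

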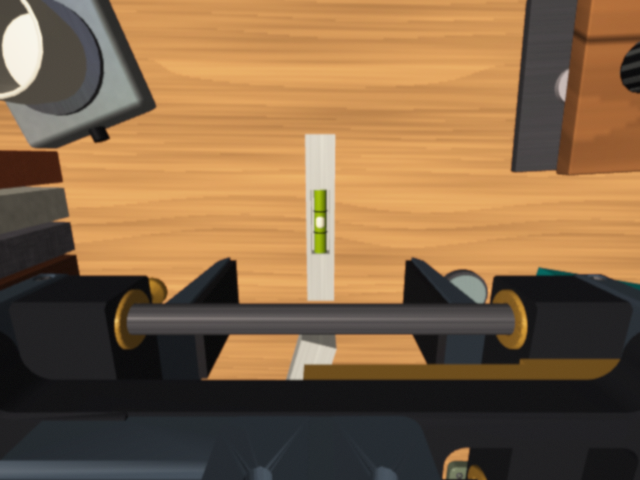

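The wrist view shows the level upright in the middle (columns 305–335, far end at row 134). Its vial is at (320,222), and the view between the fingers is clear.

```bash
python3 - <<'E'
from h import *
m=np.load("mw1.npy",allow_pickle=True).item()
for u,v in[(320,222),(305.5,134),(334.5,134),(320,222),(305.5,290),(335,290)]: print(u,v,atz(m,u,v,36).round(1))
s=state();print(proj(m,s['ee_pos']),proj(m,(457,293,36)))
E
```

```text
320 222 [459.  292.5  36. ]
305.5 134 [548.2 308.3  36. ]
334.5 134 [548.7 279.4  36. ]
320 222 [459.  292.5  36. ]
305.5 290 [380.8 307.7  36. ]
335 290 [381.3 274.5  36. ]
(np.float64(322.56794746979017), np.float64(290.49964440373617)) (np.float64(319.54140859388053), np.float64(223.80759648552007))
```

Converted, 41 mm / 800 = 0.0513, 2.4 mm / 800 = 0.003.

```bash

python3 -m pendant '[[[0.003, -0.002, 0.0513, 0, 0, 0], [0, 0, 0.0513, 0, 0, 0], [0, 0, 0.0513, 0, 0, 0], [0, 0, 0.0513, 0, 0, 0], [0, 0, 0.0513, 0, 0, 0], [0, 0, 0, 0, 0, 0], [0, 0, 0, 0, 0, 0]]]'
python3 -m pendant '[[[0, 0, 0, 0, 0, 0], [0, 0, 0, 0, 0, 0], [0, 0, 0, 0, 0, 0], [0, 0, 0, 0, 0, 0], [0, 0, 0, 0, 0, 0], [0, 0, 0, 0, 0, 0]]]' 20 30
python3 go.py 458.5 293 8
```

```text
time_s: 2.95
ee_pos: [458.9, 291.7, 9.6]
ee_rot: [180.0, 0.0, 0.7]
force: [-0.2, 0.0, 0.7]
gripper_width: 91.2
gripper_force: 0.0
time_s: 3.55
ee_pos: [458.7, 292.5, 9.1]
ee_rot: [-180.0, -0.0, 0.7]
force: [0.6, -0.3, -0.5]
gripper_width: 45.9
gripper_force: 0.0
d [-0.19 -0.55  1.09] rv [0. 0. 0.] q [ 31.3  27.7 108.8  -0.   43.5 120.6] F [ 0.6 -0.3 -0.5] t 3.55
```

Converted, -40 mm / 800 = -0.05, -20 mm / 800 = -0.025, -8.5 degrees / 180 = -0.0472.

```bash

python3 -m pendant '[[[0, 0, 0, 0, 0, 0], [0, 0, 0, 0, 0, 0], [0, 0, 0, 0, 0, 0], [0, 0, 0, 0, 0, 0], [0, 0, 0, 0, 0, 0]]]'
python3 -m pendant '[[[0, 0, -0.0188, 0, 0, 0], [0, 0, -0.05, 0, 0, 0], [0, 0, -0.05, 0, 0, -0.0472], [0, 0, -0.05, 0, 0, -0.0472], [0, 0, -0.05, 0, 0, -0.0472], [0, 0, -0.025, 0, 0, -0.0472], [0, 0, 0, 0, 0, -0.0472], [0, 0, 0, 0, 0, -0.0472]]]'
python3 go.py 642 -115 200 180 0 94
```

```text
time_s: 4.05
ee_pos: [458.6, 292.3, 8.8]
ee_rot: [180.0, 0.0, 0.7]
force: [0.1, -0.8, 0.1]
gripper_width: 29.9
gripper_force: 30.0
time_s: 4.85
ee_pos: [458.5, 292.3, 204.3]
ee_rot: [180.0, -0.0, 52.0]
force: [-0.6, -0.0, -2.5]
gripper_width: 29.8
gripper_force: 30.0
d [-208.19  395.27    4.29] rv [ 2.000e-02 -2.000e-02 -4.198e+01] q [31.3 15.9 94.6 -0.  69.5 69.3] F [-0.6 -0.  -2.5] t 4.85
```

Converted, 43.9 mm / 800 = 0.0549, -23.1 mm / 800 = -0.0289.

```bash

python3 -m pendant '[[[-0.0289, 0.0549, 0, 0, 0, 0], [-0.0289, 0.0549, 0, 0, 0, 0], [-0.0289, 0.0549, 0, 0, 0, 0], [-0.0289, 0.0549, 0, 0, 0, 0], [-0.0289, 0.0549, 0, 0, 0, 0], [-0.0289, 0.0549, 0, 0, 0, 0], [-0.0289, 0.0549, 0, 0, 0, 0], [-0.0289, 0.0549, 0, 0, 0, 0]]]'
python3 -m pendant '[[[-0.0289, 0.0549, 0, 0, 0, -0.0467], [0, 0, 0, 0, 0, -0.0467], [0, 0, 0, 0, 0, -0.0467], [0, 0, 0, 0, 0, -0.0467], [0, 0, 0, 0, 0, -0.0467], [0, 0, 0, 0, 0, 0], [0, 0, 0, 0, 0, 0]]]'
python3 - <<'E'
from h import *
m=camera_model("wrist"); cv2.imwrite("pics/w2.png",grab_frame("wrist")); np.save("mw2.npy",m)
E
python3 go.py 642 -115 200 180 0 94
```

```text
time_s: 5.65
ee_pos: [619.6, -72.3, 203.1]
ee_rot: [-179.9, 0.0, 51.7]
force: [1.0, 1.2, -2.6]
gripper_width: 30.1
gripper_force: 30.0
time_s: 6.35
ee_pos: [639.4, -115.6, 203.3]
ee_rot: [-179.9, -0.0, 93.5]
force: [-0.2, 0.9, -2.5]
gripper_width: 30.0
gripper_force: 30.0
d [0.45 2.54 3.44] rv [-0.05 -0.01 -0.47] q [-11.3  25.5  79.9  -0.   74.6 -14.8] F [ 0.5  0.3 -1.8] t 6.4
```

View pics/w2.png

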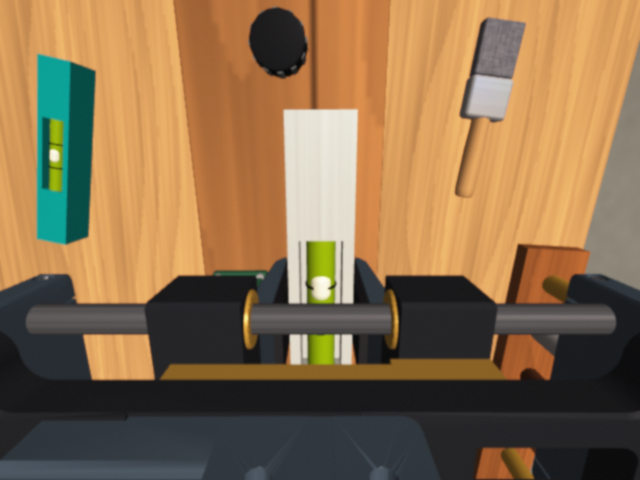

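The wrist view shows the held level, columns 284–358. The knob top is at about (277,40), and the board edges run from (177,0) to (203,200) on the left and at about (387,0) to (382,200) on the right. I refine the stand pose from these.

```bash
cat > ref.py <<'E'
from fit import *
m=np.load("mw2.npy",allow_pickle=True).item()
for u,v,z in[(277,40,115.5),(177,0,77),(203,200,71),(387,0,77),(382,200,71),(284,110,230),(358,110,230)]: print(u,v,atz(m,u,v,z).round(1))
q=np.load("q.npy")
b=board(q);print({k:np.round(proj(m,b[k]),0).tolist() for k in('knob','fl','fr','bl','br')})
T=np.array(m['T']);
def edge(q,i,pts):
    b=board(q); A=np.array(proj(m,np.array(b['f'+i])*.5+np.array(b['b'+i])*.5));B=np.array(proj(m,b['f'+i])); n=np.array([-(B-A)[1],(B-A)[0]]);n/=np.hypot(*n)
    return [float((np.array(p)-A)@n) for p in pts]
def res(q): return np.r_[np.subtract(proj(m,board(q)['knob']),(277,40)),edge(q,'r',[(177,0),(203,200)]),edge(q,'l',[(387,0),(382,200)])]
r=least_squares(res,q,x_scale=(10,10,.05)); print(r.x[:2],np.degrees(r.x[2]),r.fun.round(1)); np.save("q2.npy",r.x)
for t in(.045,-.02,0.):
    b=board(r.x,t); print(t,{k:np.round(b[k],1).tolist() for k in('seat','kg')})
E
python3 ref.py | tail -n +10
```

```text
-1.9 -2. ]
277 40 [601.5  30.9 115.5]
177 0 [517.6  65.2  77. ]
203 200 [531.6 -90.9  71. ]
387 0 [680.9  75.3  77. ]
382 200 [695.  -80.7  71. ]
284 110 [620.7 -28.1 230. ]
358 110 [650.7 -26.2 230. ]
{'knob': [270.0, 33.0], 'fl': [385.0, -11.0], 'fr': [165.0, -9.0], 'bl': [369.0, 363.0], 'br': [211.0, 364.0]}
[613.77459621 -95.54857116] 365.1212181557721 [ 1.4 -0.2  4.7  3.6 -3.8 -2.9]
0.045 {'seat': [651.0, -118.3, 68.6], 'kg': [602.4, 31.7, 101.6]}
-0.02 {'seat': [650.8, -117.0, 60.5], 'kg': [602.1, 34.8, 83.4]}
0.0 {'seat': [650.9, -117.3, 63.0], 'kg': [602.2, 33.9, 89.0]}
```

```bash
python3 - <<'E'
import cv2,numpy as np
a=cv2.GaussianBlur(cv2.imread("pics/w2.png"),(3,3),0).astype(int)
for r in(5,60,100,160,220):
    row=a[r-1:r+2,:,0].mean(0); g=row[4:]-row[:-4]
    print(r,"L",[ (int(i)+2,int(g[i])) for i in 150+np.argsort(-abs(g[150:230]))[:3]],"R",[(int(i)+2,int(g[i])) for i in 365+np.argsort(-abs(g[365:410]))[:3]])
k=(a.sum(2)<150)[0:100,220:330]; y,x=np.nonzero(k);print("knob",x.min()+220,x.max()+220,y.min(),y.max())
cv2.imwrite("pics/c2.png",cv2.resize(cv2.imread("pics/w2.png")[0:270,160:440],(778,750),interpolation=cv2.INTER_CUBIC)[:600])
E
```

```text
5 L [(173, -43), (174, -38), (172, -37)] R [(390, 28), (389, 24), (391, 24)]
60 L [(179, -42), (180, -41), (178, -31)] R [(387, 33), (388, 29), (386, 26)]
100 L [(184, -38), (183, -36), (185, -30)] R [(385, 29), (386, 24), (384, 23)]
160 L [(191, -34), (190, -30), (192, -29)] R [(383, 16), (384, 16), (382, 12)]
220 L [(198, -39), (199, -34), (197, -32)] R [(380, 14), (379, 13), (381, 12)]
knob 250 306 9 76
```

View pics/c2.png

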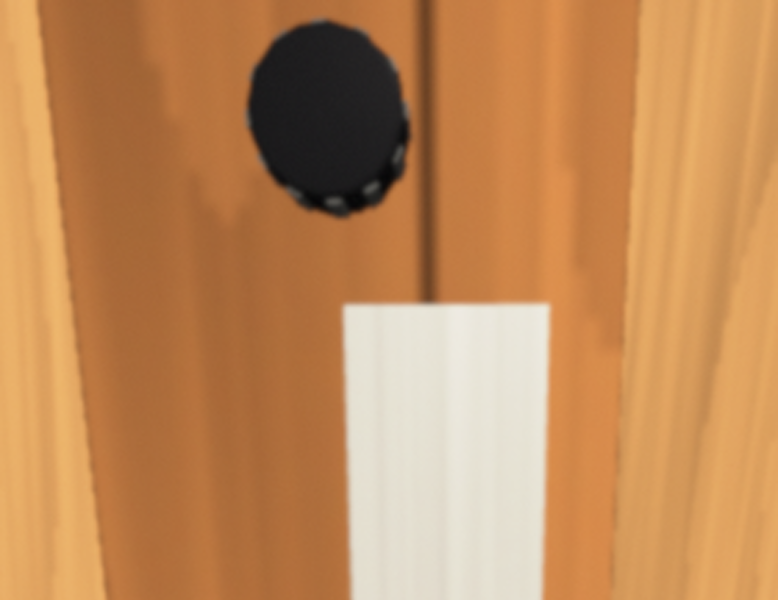

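The crop shows the knob's top disc centred at about (277,38.5). The board edges run from (173,5) to (198,220) and from (390,5) to (381,220).

```bash
sed -i 's/(177,0),(203,200)/(173,5),(198,220)/;s/(387,0),(382,200)/(390,5),(381,220)/;s/(277,40))/(277,38.5))/' ref.py
python3 ref.py | tail -n 4
python3 - <<'E'
from h import *
m=np.load("mw2.npy",allow_pickle=True).item()
for p in[(284,110),(358,110),(288,240),(354,240),(321,288)]: print(atz(m,*p,230.5).round(1))
print(state()['ee_pos'])
E
```

```text
[610.45424694 -95.00043921] 364.054245440545 [ 0.  -0.   0.3 -0.4 -0.3  0.4]
0.045 {'seat': [647.2, -118.4, 68.6], 'kg': [601.4, 32.4, 101.6]}
-0.02 {'seat': [647.1, -117.1, 60.5], 'kg': [601.2, 35.5, 83.4]}
0.0 {'seat': [647.1, -117.5, 63.0], 'kg': [601.3, 34.7, 89.0]}
[620.7 -28.1 230.5]
[650.7 -26.3 230.5]
[624.4 -82.4 230.5]
[653.8 -80.6 230.5]
[ 640.5 -104.4  230.5]
[ 639.49115417 -115.60582434  203.44015593]
```

```bash
python3 go.py 647.2 -118.4 78 180 0 94.05
```

```text
d [ -3.29   7.63 125.43] rv [-0.05 -0.01 -0.52] q [-11.3  25.5  79.9  -0.   74.6 -14.8] F [ 0.5  0.3 -1.8] t 6.4
```

Converted, 40 mm / 800 = 0.05, 30 mm / 800 = 0.0375, 2.6 degrees / 180 = 0.0144.

```bash

python3 -m pendant '[[[-0.0041, 0.0095, 0, 0, 0, -0.0028], [0, 0, 0.05, 0, 0, 0], [0, 0, 0.05, 0, 0, 0], [0, 0, 0.0375, 0, 0, 0], [0, 0, 0.0075, 0, 0.0144, 0], [0, 0, 0, 0, 0, 0], [0, 0, 0, 0, 0, 0]]]'
python3 go.py 647.2 -118.4 78
python3 -m pendant '[[[0, 0, 0.0038, 0, 0, 0], [0, 0, 0.0038, 0, 0, 0], [0, 0, 0.0025, 0, 0, 0], [0, 0, 0, 0, 0, 0], [0, 0, 0, 0, 0, 0]]]'
python3 go.py 647.2 -118.4 78
```

```text
time_s: 7.1
ee_pos: [648.5, -119.1, 88.4]
ee_rot: [179.9, -2.5, 94.1]
force: [-0.4, -0.5, -2.6]
gripper_width: 29.7
gripper_force: 30.0
d [ 0.31 -1.27 10.42] rv [0. 0. 0.] q [-12.6  31.4  87.2   2.8  62.1 -18.1] F [-0.4 -0.5 -2.6] t 7.1
time_s: 7.6
ee_pos: [647.5, -118.0, 80.1]
ee_rot: [180.0, -2.6, 94.2]
force: [0.6, -1.3, -1.2]
gripper_width: 29.6
gripper_force: 30.0
d [-0.42 -0.36  2.05] rv [0. 0. 0.] q [-12.6  31.8  87.8   2.8  61.2 -18.2] F [ 0.6 -1.3 -1.2] t 7.6
```

Converted, 1 mm / 800 = 0.0013.

```bash

python3 -m pendant '[[[0, 0, 0.0013, 0, 0, 0], [0, 0, 0, 0, 0, 0], [0, 0, 0, 0, 0, 0], [0, 0, 0, 0, 0, 0]]]'
python3 -m pendant '[[[0, 0, 0.0013, 0, 0, 0], [0, 0, 0, 0, 0, 0], [0, 0, 0, 0, 0, 0], [0, 0, 0, 0, 0, 0]]]'
```

```text
time_s: 8.0
ee_pos: [647.6, -118.1, 79.0]
ee_rot: [180.0, -2.6, 94.2]
force: [-1.0, 0.4, -2.3]
gripper_width: 29.6
gripper_force: 30.0
time_s: 8.4
ee_pos: [647.5, -118.1, 78.0]
ee_rot: [-180.0, -2.6, 94.2]
force: [-0.3, 0.2, -2.3]
gripper_width: 29.8
gripper_force: 30.0
```

Not in contact yet, so I continue down in small steps.

```bash

python3 -m pendant '[[[0, 0, 0.0013, 0, 0, 0], [0, 0, 0, 0, 0, 0], [0, 0, 0, 0, 0, 0]]]'
python3 -m pendant '[[[0, 0, 0.0013, 0, 0, 0], [0, 0, 0, 0, 0, 0], [0, 0, 0, 0, 0, 0]]]'
python3 -m pendant '[[[0, 0, 0.0013, 0, 0, 0], [0, 0, 0, 0, 0, 0], [0, 0, 0, 0, 0, 0]]]' | grep -E "ee_pos|force:"
python3 -m pendant '[[[0, 0, 0.0013, 0, 0, 0], [0, 0, 0, 0, 0, 0], [0, 0, 0, 0, 0, 0]]]'| grep -E "ee_pos|force:"
```

```text
time_s: 8.7
ee_pos: [647.7, -118.1, 77.5]
ee_rot: [180.0, -2.6, 94.2]
force: [-1.7, 0.9, 0.6]
gripper_width: 29.7
gripper_force: 30.0
time_s: 9.0
ee_pos: [647.8, -117.9, 76.9]
ee_rot: [179.9, -2.6, 94.2]
force: [-2.0, 0.4, 5.4]
gripper_width: 29.9
gripper_force: 30.0
ee_pos: [647.8, -117.6, 76.0]
force: [-1.2, 2.1, 5.6]
gripper_force: 30.0
ee_pos: [647.9, -117.3, 75.1]
force: [-2.3, 2.5, 6.1]
gripper_force: 30.0
```

```bash

python3 -m pendant '[[[0, 0, -0.0031, 0, 0, 0], [0, 0, 0, 0, 0, 0], [0, 0, 0, 0, 0, 0], [0, 0, 0, 0, 0, 0], [0, 0, 0, 0, 0, 0], [0, 0, 0, 0, 0, 0]]]' 48
python3 -m pendant '[[[0, 0, -0.025, 0, 0, 0], [0, 0, -0.05, 0, 0, 0], [0, 0, -0.025, 0, -0.0144, 0.0444], [0, 0, 0, 0, 0, 0.0456], [0, 0, 0, 0, 0, 0.0456], [0, 0, 0, 0, 0, 0.0456], [0, 0, 0, 0, 0, 0.0456], [0, 0, 0, 0, 0, 0.0456]]]' 0 10
python3 -m pendant '[[[0, 0, 0, 0, 0, 0.0456], [0, 0, 0, 0, 0, 0.0456], [0, 0, 0, 0, 0, 0.0456], [0, 0, 0, 0, 0, 0.0456], [0, 0, 0, 0, 0, 0.0456], [0, 0, 0, 0, 0, 0.0456], [0, 0, 0, 0, 0, 0.0456], [0, 0, 0, 0, 0, 0]]]'
python3 - <<'E'
from h import *
m=camera_model("wrist"); cv2.imwrite("pics/w3.png",grab_frame("wrist")); np.save("mw3.npy",m)
E
python3 go.py 642.8 -56 120 180 0 -20
```

```text
time_s: 10.2
ee_pos: [647.5, -118.0, 76.3]
ee_rot: [-180.0, -2.6, 94.2]
force: [0.3, 0.3, 0.2]
gripper_width: 48.0
gripper_force: 0.0
time_s: 11.0
ee_pos: [647.7, -121.6, 156.3]
ee_rot: [-179.9, 0.1, 44.8]
force: [0.5, -0.1, 0.3]
gripper_width: 0.5
gripper_force: 0.0
time_s: 11.8
ee_pos: [647.7, -121.6, 156.3]
ee_rot: [180.0, 0.2, -12.2]
force: [0.3, -0.8, 0.0]
gripper_width: 0.5
gripper_force: 0.0
d [-18.38 -63.18  36.32] rv [0.06 0.18 7.94] q [-11.6  28.1  82.5  -0.   69.6  90.5] F [-0.2  0.4 -0.2] t 11.85
```

View pics/w3.png

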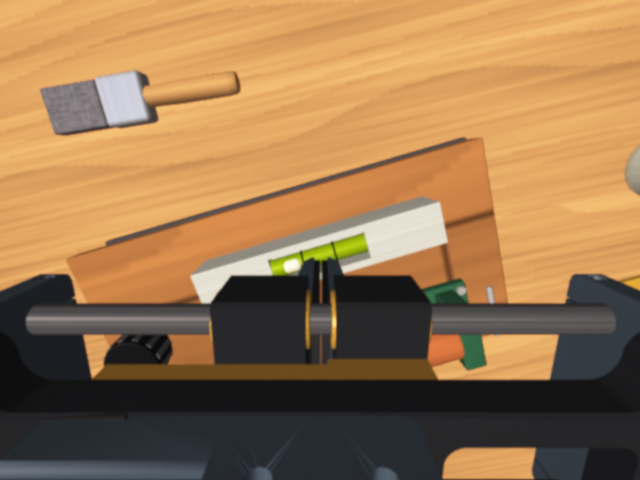

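The view shows the level on the free strip, parallel to the groove, with the bubble at the foot end (290,265). The board is still sprung up. Next I press on the foot-side end block.

Converted, -31.6 mm / 800 = -0.0395, 26 mm / 800 = 0.0325, 7.9 degrees / 180 = 0.0439.

```bash

python3 -m pendant '[[[-0.0115, -0.0395, 0, 0, 0, 0], [-0.0115, -0.0395, 0.0125, 0, 0, 0.0439], [0, 0, 0.0325, 0, 0, 0], [0, 0, 0.0063, 0, 0, 0], [0, 0, 0.0038, 0, 0, 0], [0, 0, 0.0038, 0, 0, 0], [0, 0, 0, 0, 0, 0]]]'
python3 -m pendant '[[[0, 0, 0.0025, 0, 0, 0], [0, 0, 0.0025, 0, 0, 0], [0, 0, 0.0025, 0, 0, 0], [0, 0, 0, 0, 0, 0]]]'| grep -E "ee_pos|force:"
python3 -m pendant '[[[0, 0, 0.0025, 0, 0, 0], [0, 0, 0.0025, 0, 0, 0], [0, 0, 0, 0, 0, 0]]]'| grep -E "ee_pos|force:"
```

```text
time_s: 12.55
ee_pos: [643.4, -56.7, 109.8]
ee_rot: [179.9, 0.1, -20.1]
force: [-0.1, -0.3, 0.5]
gripper_width: 0.7
gripper_force: 0.0
ee_pos: [643.3, -55.9, 103.5]
force: [1.2, 0.6, 1.8]
gripper_force: 0.9
ee_pos: [643.0, -55.8, 99.2]
force: [-0.0, 1.3, 2.8]
gripper_force: 1.4
```

Converted, 2 mm / 800 = 0.0025.

```bash

python3 -m pendant '[[[0, 0, 0.0025, 0, 0, 0], [0, 0, 0.0025, 0, 0, 0], [0, 0, 0, 0, 0, 0]]]'| grep -E "ee_pos|force:"
python3 -m pendant '[[[0, 0, 0.0013, 0, 0, 0], [0, 0, 0, 0, 0, 0], [0, 0, 0, 0, 0, 0]]]'| grep -E "ee_pos|force:"
python3 -m pendant '[[[0, 0, 0.0013, 0, 0, 0], [0, 0, 0, 0, 0, 0], [0, 0, 0, 0, 0, 0]]]'| grep -E "ee_pos|force:"
```

```text
ee_pos: [643.1, -55.7, 95.6]
force: [-0.4, 3.0, 3.6]
gripper_force: 2.1
ee_pos: [643.2, -55.6, 95.5]
force: [-1.8, 3.6, 9.1]
gripper_force: 4.4
ee_pos: [643.2, -55.6, 95.4]
force: [-3.3, 2.7, 13.0]
gripper_force: 6.4
```

```bash

python3 -m pendant '[[[0, 0, 0, 0, 0, 0], [0, 0, 0, 0, 0, 0], [0, 0, 0, 0, 0, 0], [0, 0, 0, 0, 0, 0], [0, 0, 0, 0, 0, 0], [0, 0, 0, 0, 0, 0], [0, 0, 0, 0, 0, 0], [0, 0, 0, 0, 0, 0]]]'>/dev/null
python3 -m pendant '[[[0, 0, 0, 0, 0, 0], [0, 0, 0, 0, 0, 0], [0, 0, 0, 0, 0, 0], [0, 0, 0, 0, 0, 0], [0, 0, 0, 0, 0, 0], [0, 0, 0, 0, 0, 0], [0, 0, 0, 0, 0, 0], [0, 0, 0, 0, 0, 0]]]'
python3 - <<'E'
from h import *
m=camera_model("wrist"); a=grab_frame("wrist"); np.save("mw4.npy",m); cv2.imwrite("pics/w4f.png",a)
cv2.imwrite("pics/w4.png",cv2.resize(a[150:350,240:506],(798,600),interpolation=cv2.INTER_CUBIC))
E
```

```text
time_s: 15.75
ee_pos: [643.2, -55.6, 95.4]
ee_rot: [180.0, 0.1, -20.1]
force: [-2.7, 3.4, 12.6]
gripper_width: 0.6
gripper_force: 6.4
```

View pics/w4.png

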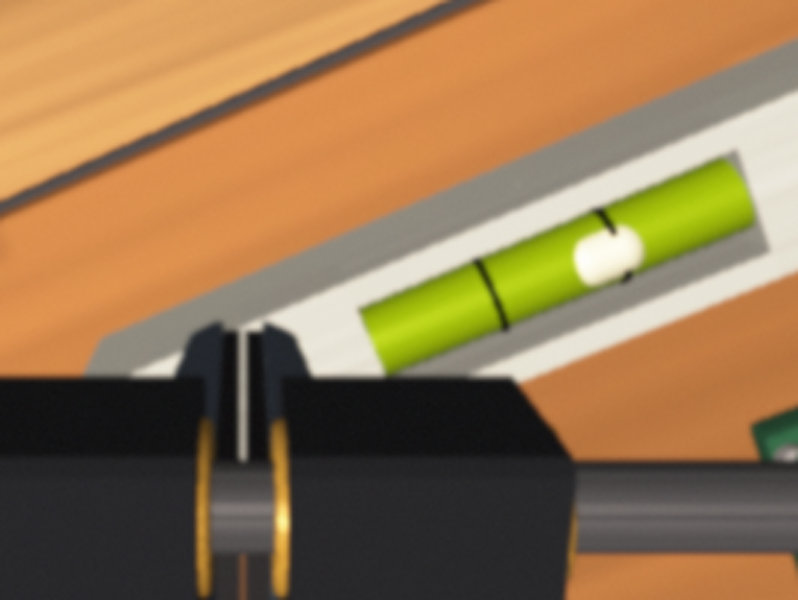

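The crop shows the bubble at (608,255), with the vial's lines centred at (491,295) and (614,245). The bubble is therefore about 9.4 mm towards the hinge, or 21 mrad, which needs about 1.54 rad ≈ 88° clockwise. I raise gently and go to the knob.

The rows are not in the units I measure in: shifts go in shares of 800 mm and turns go in shares of 180 degrees. I convert before sending: -34.8 mm / 800 = -0.0435, -34.6 mm / 800 = -0.0433.

```bash

python3 -m pendant '[[[0, 0, -0.0038, 0, 0, 0], [0, 0, -0.0038, 0, 0, 0], [0, 0, -0.0038, 0, 0, 0], [0, 0, -0.0038, 0, 0, 0], [0, 0, -0.0038, 0, 0, 0], [0, 0, -0.025, 0, 0, 0], [0, 0, -0.025, 0, 0, 0], [-0.0435, -0.0433, 0, 0, 0, 0]]]' | grep -E "ee_pos|force:"
python3 -m pendant '[[[-0.0435, -0.0433, 0, 0, 0, -0.0456], [0, 0, 0, 0, 0, -0.0456], [0, 0, 0, 0, 0, -0.0456], [0, 0, 0, 0, 0, -0.0456], [0, 0, 0, 0, 0, -0.0456], [0, 0, 0, 0, 0, -0.0456], [0, 0, 0, 0, 0, -0.0456], [0, 0, 0, 0, 0, -0.0456]]]' 70 40| grep -E "ee_pos|rot"
cat > kn.py <<'E'
from h import *
from scipy.spatial.transform import Rotation as R
import sys
a=4.05; ax=np.array([np.cos(np.radians(a)),np.sin(np.radians(a)),0])
r=R.from_rotvec(ax*.045)*R.from_euler('xyz',[180,0,float(sys.argv[1])],degrees=True)
print(*(np.array([601.4,32.4,101.6])+r.apply([0,0,float(sys.argv[2])])).round(2),*r.as_euler('xyz',degrees=True).round(2))
E
A=$(python3 kn.py 70 -30); echo $A; python3 go.py $A; python3 go.py $(python3 kn.py 70 15)
```

```text
ee_pos: [626.0, -14.9, 150.7]
force: [-0.0, 2.2, 0.8]
gripper_force: 0.0
ee_pos: [601.1, 33.1, 148.0]
ee_rot: [-179.8, 0.2, 45.8]
601.5 31.05 131.57 -178.95 -2.35 69.98
d [-1.11  1.75 16.43] rv [  1.31   2.24 -24.19] q [ 2.  23.5 91.5  0.  65.2 46.2] F [ 0.4 -0.2  0. ] t 17.4
d [ 0.38  0.38 61.38] rv [  1.31   2.24 -24.19] q [ 2.  23.5 91.5  0.  65.2 46.2] F [ 0.4 -0.2  0. ] t 17.4
```

Converted, -8.06 degrees / 180 = -0.0448.

```bash

python3 -m pendant '[[[0, 0, 0, 0.0024, 0.0042, -0.0448], [0, 0, 0, 0.0024, 0.0042, -0.0448], [0, 0, 0, 0.0024, 0.0042, -0.0448], [0, 0, 0, 0, 0, 0]]]'| grep -E "ee_pos|rot"
python3 go.py $(python3 kn.py 70 15)
python3 - <<'E'
from h import *
m=camera_model("wrist"); a=grab_frame("wrist"); np.save("mw5.npy",m); cv2.imwrite("pics/w5.png",a)
E
```

```text
ee_pos: [601.2, 32.7, 148.0]
ee_rot: [-178.9, -2.4, 69.6]
d [-2.1   1.15 61.38] rv [ 0.02 -0.02 -0.39] q [ 0.6 23.4 91.7  2.9 65.  19.8] F [ 0.6 -0.7  0.5] t 17.8
```

View pics/w5.png

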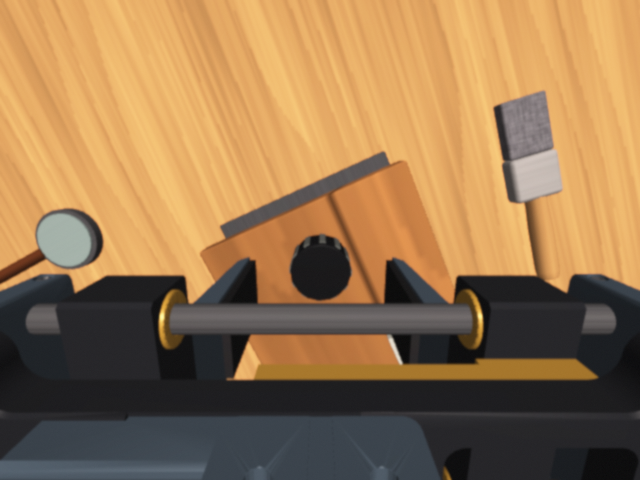

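The knob's top disc is at about (320,270), centred between the open fingers. I check that against the model.

```bash
python3 - <<'E'
from h import *
m=np.load("mw5.npy",allow_pickle=True).item()
print(atz(m,320.5,269,115.6), proj(m,(601.4,31.8,115.6)))
E
```

```text
[602.3910823  33.8210505 115.6      ] (np.float64(320.14944400020164), np.float64(272.31674042624525))
```

Converted, 20 mm / 800 = 0.025, 15 mm / 800 = 0.0188.

```bash

python3 -m pendant '[[[-0.0013, 0.0013, 0.025, 0, 0, 0], [0, 0, 0.025, 0, 0, 0], [0, 0, 0.0188, 0, 0, 0], [0, 0, 0.0075, 0, 0, 0], [0, 0, 0, 0, 0, 0], [0, 0, 0, 0, 0, 0]]]'| grep -E "ee_pos|rot|force"
python3 -m pendant '[[[0, 0, 0, 0, 0, 0], [0, 0, 0, 0, 0, 0], [0, 0, 0, 0, 0, 0], [0, 0, 0, 0, 0, 0], [0, 0, 0, 0, 0, 0], [0, 0, 0, 0, 0, 0], [0, 0, 0, 0, 0, 0]]]' 30 40
```

```text
ee_pos: [602.6, 34.5, 88.1]
ee_rot: [-179.1, -2.4, 69.6]
force: [-0.7, 0.1, -0.7]
gripper_force: 0.0
time_s: 19.15
ee_pos: [600.7, 35.0, 87.2]
ee_rot: [-178.8, -2.4, 69.6]
force: [-3.5, 3.1, 1.8]
gripper_width: 39.3
gripper_force: 40.0
```

Converted, 8 degrees / 180 = 0.0444.

```bash

python3 -m pendant '[[[0, 0, 0, 0, 0, 0.0444], [0, 0, 0, 0, 0, 0.0444], [0, 0, 0, 0, 0, 0.0444], [0, 0, 0, 0, 0, 0.0444], [0, 0, 0, 0, 0, 0.0444], [0, 0, 0, 0, 0, 0.0444]]]'
python3 -m pendant '[[[0, 0, 0, 0, 0, 0.0444], [0, 0, 0, 0, 0, 0.0444], [0, 0, 0, 0, 0, 0.0444], [0, 0, 0, 0, 0, 0.0444], [0, 0, 0, 0, 0, 0.0444], [0, 0, 0, 0, 0, 0], [0, 0, 0, 0, 0, 0]]]'
python3 -c "from workcell import state;print(state()['torque'])"
```

```text
time_s: 19.75
ee_pos: [602.3, 33.4, 87.4]
ee_rot: [-177.7, -0.8, 21.4]
force: [-0.6, -2.0, -0.4]
gripper_width: 39.3
gripper_force: 40.0
time_s: 20.45
ee_pos: [602.4, 31.5, 87.1]
ee_rot: [-177.8, 0.8, -18.3]
force: [-0.8, -7.5, -0.1]
gripper_width: 39.2
gripper_force: 40.0
[-1.16575797  0.22577691 -0.07341661]
```

```bash

python3 -m pendant '[[[0, 0, 0, 0, 0, 0], [0, 0, 0, 0, 0, 0], [0, 0, 0, 0, 0, 0], [0, 0, -0.025, 0, 0, 0], [0, 0, -0.05, 0, 0, 0], [0, 0, 0, 0, 0, 0]]]' 62| grep -E "ee_pos|width|force"
python3 go.py 643 -55.6 147 180 0 -20
```

```text
ee_pos: [606.0, 31.9, 152.9]
force: [1.9, -0.4, 0.5]
gripper_width: 61.6
gripper_force: 0.0
d [62.67 71.59  2.27] rv [-2.63  0.31  1.68] q [  0.5  23.3  91.2   2.9  64.9 107.6] F [ 1.9 -0.4  0.5] t 21.05
```

Converted, 35.8 mm / 800 = 0.0448, 31.3 mm / 800 = 0.0391, -2.6 degrees / 180 = -0.0144.

```bash

python3 -m pendant '[[[0.0391, 0.0448, 0, 0, 0, 0], [0.0391, 0.0448, 0, 0, 0, 0], [0, 0, 0, -0.0144, 0.0017, 0.0094], [0, 0, 0.025, 0, 0, 0], [0, 0, 0.0188, 0, 0, 0], [0, 0, 0.005, 0, 0, 0], [0, 0, 0.0038, 0, 0, 0], [0, 0, 0, 0, 0, 0]]]' 0 10
python3 -m pendant '[[[0, 0, 0.0025, 0, 0, 0], [0, 0, 0.0025, 0, 0, 0], [0, 0, 0.0013, 0, 0, 0], [0, 0, 0, 0, 0, 0]]]'| grep -E "ee_pos|force:"
```

```text
time_s: 21.85
ee_pos: [639.1, -55.5, 101.9]
ee_rot: [179.8, 0.6, -20.0]
force: [-0.2, 2.2, 2.2]
gripper_width: 1.6
gripper_force: 1.3
ee_pos: [639.4, -55.5, 99.3]
force: [-2.4, 2.6, 12.1]
gripper_force: 6.1
```

```bash

python3 -m pendant '[[[0, 0, 0, 0, 0, 0], [0, 0, 0, 0, 0, 0], [0, 0, 0, 0, 0, 0], [0, 0, 0, 0, 0, 0], [0, 0, 0, 0, 0, 0], [0, 0, 0, 0, 0, 0], [0, 0, 0, 0, 0, 0], [0, 0, 0, 0, 0, 0]]]'>/dev/null
python3 -m pendant '[[[0, 0, 0, 0, 0, 0], [0, 0, 0, 0, 0, 0], [0, 0, 0, 0, 0, 0], [0, 0, 0, 0, 0, 0], [0, 0, 0, 0, 0, 0], [0, 0, 0, 0, 0, 0], [0, 0, 0, 0, 0, 0], [0, 0, 0, 0, 0, 0]]]'
python3 - <<'E'
from h import *
a=grab_frame("wrist"); cv2.imwrite("pics/w6.png",cv2.resize(a[150:350,240:506],(798,600),interpolation=cv2.INTER_CUBIC))
E
```

```text
time_s: 23.85
ee_pos: [639.4, -55.5, 99.3]
ee_rot: [179.9, 0.4, -20.0]
force: [-2.3, 3.7, 11.5]
gripper_width: 0.4
gripper_force: 6.0
```

View pics/w6.png

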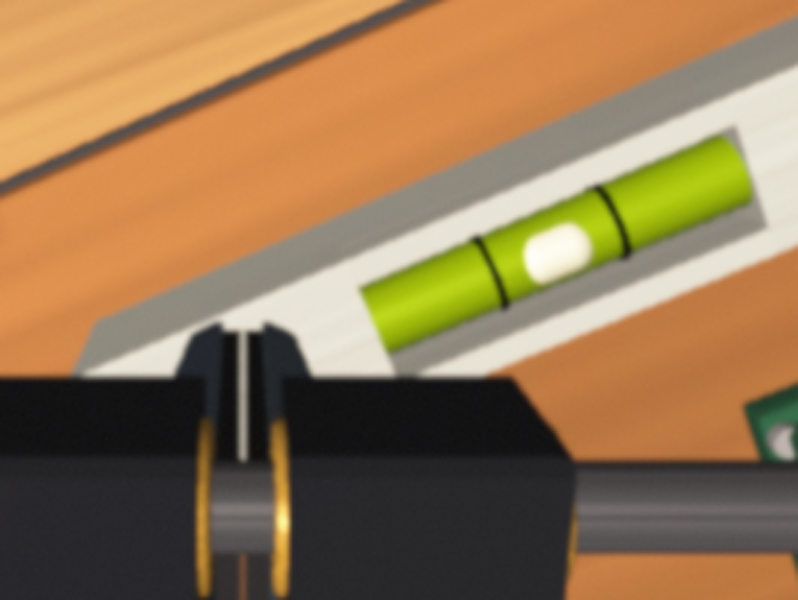

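The bubble, at (558,254), now sits between the lines at (491,272) and (613,222), only about 0.5 mm off centre. I add a little more press and hand in.

```bash

python3 -m pendant '[[[0, 0, 0.0008, 0, 0, 0], [0, 0, 0, 0, 0, 0], [0, 0, 0, 0, 0, 0], [0, 0, 0, 0, 0, 0], [0, 0, 0, 0, 0, 0], [0, 0, 0, 0, 0, 0], [0, 0, 0, 0, 0, 0], [0, 0, 0, 0, 0, 0]]]'
python3 -c "from workcell import job_done;print(job_done())"
```

```text
time_s: 24.7
ee_pos: [639.4, -55.5, 99.2]
ee_rot: [179.9, 0.4, -20.0]
force: [-2.7, 2.4, 14.5]
gripper_width: 1.0
gripper_force: 7.3
the job is handed in; nothing more can be done
None
```

The job is handed in: the level lies lengthwise on the board, the bubble last read about 0.5 mm off centre between its lines, and the fingers are still pressing with about 14 N to keep the board on its foot; it took 24.7 s.

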